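# Take the ruler out from under the half cover

### The job

The wooden ruler in the blue desk tray is longer than the tray's opening, because a grey cover is fixed over one half of it (left or right, look which). Grip the ruler in the open half, tilt its free end up over the tray's end wall, draw it out diagonally from under the cover without forcing anything against the cover, and finish holding it in the gripper, level and well clear above the tray (the whole ruler at least 15 cm above the desk); do not put it down or let go. Leave the telephone, mouse and stapler where they are.

Things in the scene. Friction and masses are not known exactly. Their poses are not given: they have to be found in the camera images.
- tray: Blue open-topped stationery tray, fixed to the desk: 350 mm long along its own y, 140 mm wide along its x, 65 mm high; walls and floor 5 mm thick (inside 340 x 130 mm, inner floor 5 mm above the desk). Origin: centre of its underside, on the desk; z up. Its long axis lies roughly crosswise to the robot (along world y), turned up to 0.3 rad.
- cover: Grey cover plate, immovable, on the tray's rim over one half of its length; the other half (170 x 130 mm inside) is open from above. 175 mm along the tray's y, 140 mm wide, 5 mm thick, two 3 mm ribs on top; underside 65 mm, ribs' top 73 mm above the desk. Origin: centre of its underside, 87.5 mm from the tray's centre along the tray's y or -y; its inner edge is at the tray's middle.
- ruler: Flat wooden ruler lying face up, loose, on the tray floor, along the tray (within 0.05 rad and 20 mm of its centre), about half of it hidden under the cover: 300 mm long along its own y, 30 mm wide along its x, 6 mm thick, about 60 g. Origin: centre of its underside; z up through its thickness.
- ruler_end_a (a point): Middle of the ruler's end face at its own +y, 150 mm from its centre, mid thickness.
- ruler_end_b (a point): Middle of the ruler's end face at its own -y, 150 mm from its centre, mid thickness.
- phone: White desk telephone, loose bystander: 160 x 190 mm, 60 mm high. Origin: centre of its underside. To be left alone.
- mouse: Grey computer mouse, loose bystander: 100 x 58 mm, 34 mm high. Origin: centre of its underside. To be left alone.
- stapler: Grey and steel stapler, loose bystander: 140 mm long along its y, 36 mm wide, 48 mm high. Origin: centre of its underside. To be left alone.

How it is judged:
By the outcome, as a careful person would: the job done as asked, in the order asked, and still so for the second after the job is handed in, while the arm keeps its last pose, push and grip.
It also fails if it takes over 42 s, if anything falls off the work surface, if the arm or the gripper's body presses on something with over 40 N, if the wrist force passes 120 N, or if a joint passes its speed limit or range.

### The arm

A 6-joint arm with a two-finger parallel gripper is mounted at the origin on the work surface. World frame = base frame: x ahead of the robot, y to its left, z up, the work surface at z = 0. Lengths are in m, angles in rad, forces in N, time in s.
With the tool pointing down it reaches from about 0.3 to 0.85 m from the base axis. Payload 4.2 kg.
Tool frame: the origin (TCP) lies midway between the tips of the shut fingers; the grasp point (between the pads) lies 19 mm behind it; z points along the fingers, y is the line along which they close (so a half turn about z gives the same grasp; the last joint's range is limited). The gripper opens to 91 mm and grips with 3 to 60 N. Pads are 32 mm wide; open, the fingers measure 118 mm over their backs; the gripper's body (76 mm by 178 mm) begins 60 mm behind the grasp point.
Start: joints at [-1.245, 0.32, 1.565, -0, 1.257, -0.02], TCP at [0.195, -0.541, 0.214] pointing down, gripper open.
Joint ranges: [-3.11, 3.11], [-0.84, 2.01], [0.21, 2.61], [-1.34, 4.49], [0.05, 2.63], [-2.56, 2.56]. Speed limits (rad/s): [2.57, 2.57, 3.14, 3.14, 3.14, 3.14].

### API

Orientations are given as [roll, pitch, yaw] about the fixed x, y, z axes, in that order (R = Rz(yaw) Ry(pitch) Rx(roll)).
In Python, from workcell import r gives the robot as it stands.
- The arm moves only by the shell command python3 -m jog 'ROWS'. ROWS is JSON, a list of rows, each a list of 7 numbers: the turn, a rotation vector about the tool's x, y, z in degrees, then the shift along the tool's x, y, z in cm, then the closure, from -1 (fully open) to 1 (shut). A call has 1 to 10 rows; each row shifts and turns the commanded pose from where the row before left it, along the tool's axes as they then stand; what a row does not reach is not made up. A row lasts 1/8 s, in which the tool goes at most 62.5 mm and 10.7 degrees, less where a joint would pass 70% of its speed; a pose out of reach is approached as far as the arm can. A call is refused whole if a number of a shift passes 6.25 or a number of a turn 10.7, either way. A call with a gripper value outside its range is refused whole. The fingers move at their own pace and stop on an object; the grip force is fixed at half the most. Time passes only in rows, so rows that do not move let the fingers close. It gives the time, the measured TCP pose, the force, the opening and the grip force at its end, in the units of the state.
- r.get_state(): the state, without advancing time (a new reading comes with each control period).
- r.capture(name): name is "scene" or "top"; returns (picture, depth): 384x512x3 uint8, red, green, blue; 384x512 float32, m along the optical axis (not along the pixel's ray), 0 where there is no reading.
- r.camera_model(name): a dict with "mtx" (3x3 intrinsics, pixels), "view" (4x4, takes a point from world to camera coordinates). Camera axes: x right, y up, looking along -z (the intrinsics and any distortion apply to the point x, -y, -z); pixel columns grow to the right and rows downward; lengths in m; the calibration is good to about 2 mm. A picture is of the moment at which its call begins. camera_model takes no time and is no camera call.
- r.finish_job(): hands the job in; it is judged then, once.
The state is a dict: "clock": time; "q": joint angles; "qd": joint speeds; "joint_torque": joint torques, N m; "tool_pos": TCP position; "tcp_rot": TCP orientation; "wrist_force": force on the tool from outside, world axes, zero at the start; "wrist_torque": the same for the moment, N m; "width": opening from 0.0 (shut) to 1.0 (fully open); "finger_force": force on a finger pad.
Only numpy, scipy, OpenCV 4.12 (cv2) and the standard library are available. Lean on these libraries where they do the work, as an engineer would, in place of code of your own. Each camera call takes 0.05 s, during which the arm holds its last target. There are 200 camera calls.

## Working session

There is one attempt and no reset: what is moved stays moved. The work goes in short steps, Python scripts to look and compute and a shell command to move; the robot and the scene stay as the last step left them, time stands still between calls to the robot, and variables do not carry over. Pictures are saved under pics/ and viewed, at most 10 in all, crops included, and the job is handed in when it is done.

```bash
mkdir -p pics; ls; python3 - <<'E'
from workcell import r
import cv2,numpy as np
for n in("scene","top"):
    p,d=r.capture(n); cv2.imwrite(f"pics/{n}0.png",p[:,:,::-1]); np.save(f"{n}0.npy",d)
    c=r.camera_model(n); print(n,{k:np.round(v,4).tolist() if not isinstance(v,str) else v for k,v in c.items()})
print(r.get_state())
E
```

```text
pics
scene {'mtx': [[428.099, 0.0, 251.7973], [0.0, 428.099, 193.8388], [0.0, 0.0, 1.0]], 'view': [[-0.3702, 0.9289, -0.0072, 0.2532], [-0.6526, -0.2546, 0.7136, 0.339], [0.6611, 0.2689, 0.7005, -1.9491], [0.0, 0.0, 0.0, 1.0]]}
top {'mtx': [[394.855, 0.0, 246.7085], [0.0, 394.855, 190.8662], [0.0, 0.0, 1.0]], 'view': [[-0.0075, -1.0, 0.0029, 0.0038], [0.9776, -0.0067, 0.2102, -0.6063], [-0.2101, 0.0044, 0.9777, -1.0894], [0.0, 0.0, 0.0, 1.0]]}
{'clock': 0.1, 'q': array([-1.24499569e+00,  3.20230183e-01,  1.56555362e+00, -1.60707966e-05,
        1.25738386e+00, -1.99848535e-02]), 'qd': array([-0.00109341, -0.00291246, -0.00329554,  0.00156557,  0.00022391,
       -0.00181693]), 'joint_torque': array([-9.41835674e-05, -4.13333416e+01, -2.32506877e+01,  7.29437638e-02,
        4.22185252e-02, -4.84358179e-05]), 'tool_pos': array([ 0.19474898, -0.54054019,  0.2132044 ]), 'tcp_rot': array([-3.14001765e+00, -1.61971284e-05,  3.45790442e-01]), 'wrist_force': array([ 0.02965826, -0.10446179, -1.14519296]), 'wrist_torque': array([-0.00265962, -0.00462371,  0.01747636]), 'finger_force': 0.0, 'width': 0.9999645054290172}
```

View pics/top0.png

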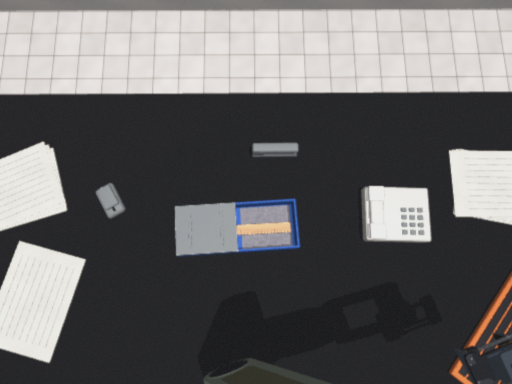

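View pics/scene0.png

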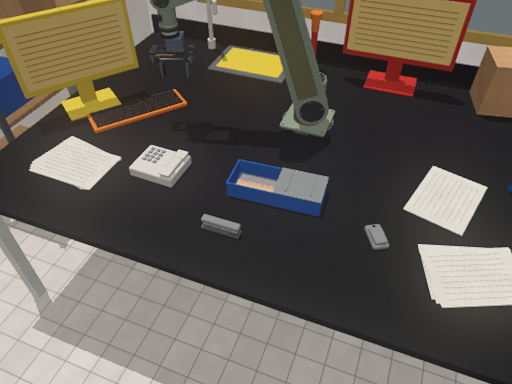

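The cover (grey, top view columns 175–237) is over the +y half. The open half, with the ruler at columns 237–291 and row 229, faces -y towards the phone. I'll enlarge both views.

```bash
python3 - <<'E'
import cv2
a=cv2.imread("pics/top0.png")[190:265,170:305]; b=cv2.imread("pics/scene0.png")[155:215,220:335]
cv2.imwrite("pics/topc.png",cv2.resize(a,None,fx=5.5,fy=5.5,interpolation=cv2.INTER_CUBIC))
cv2.imwrite("pics/scenec.png",cv2.resize(b,None,fx=6,fy=6,interpolation=cv2.INTER_CUBIC))
E
```

```text
(no output)
```

View pics/topc.png

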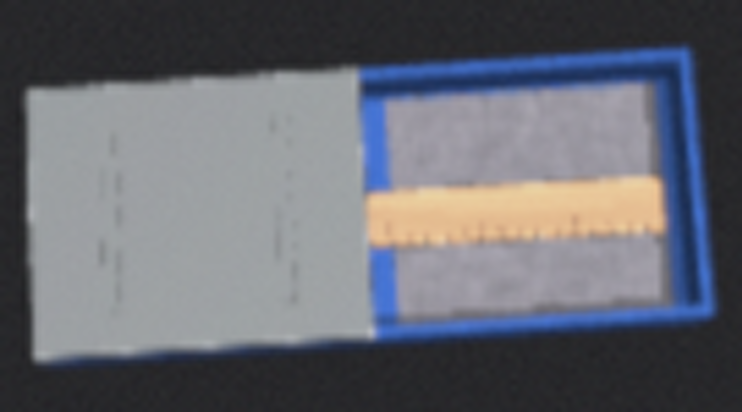

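View pics/scenec.png

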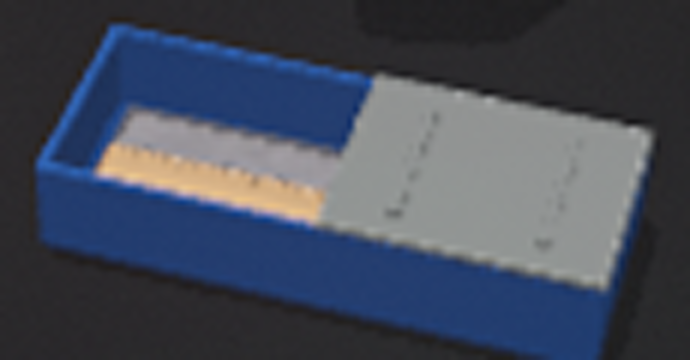

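Top crop: tray open-end rim corners at (689,48) and (715,315). The ruler end corners are at (664,178) and (666,236), and it meets the cover edge at (367,193) and (369,246). Scene crop: the same rim corners at (38,170) and (112,25), with the ruler's robot-side end corner near (112,143). Next I triangulate these.

```bash
cat > h.py <<'E'
from workcell import r
import numpy as np, cv2
def P(n):
    c=r.camera_model(n); return np.array(c["mtx"])@np.diag([1,-1,-1])@np.array(c["view"])[:3]
def tri(a,b):
    X=cv2.triangulatePoints(P("top"),P("scene"),np.float64(a),np.float64(b))[:,0]; return X[:3]/X[3]
def atz(n,uv,z):
    M=P(n); A=np.c_[M[:,:2],M[:,2]*z+M[:,3]]; v=np.linalg.solve(A,[*uv,1]); return np.r_[v[:2]/v[2],z]
def dep(n,uv,d):
    c=r.camera_model(n); K=np.array(c["mtx"]);V=np.array(c["view"]); z=float(np.median(d[int(uv[1])-1:int(uv[1])+2,int(uv[0])-1:int(uv[0])+2]))
    p=np.linalg.inv(K)@[*uv,1]*z; return (np.linalg.inv(V)@[p[0],-p[1],-p[2],1])[:3]
E
python3 - <<'E'
from h import *
np.set_printoptions(precision=4,suppress=True)
T=lambda x,y:(170+(x+.5)/5.5-.5,190+(y+.5)/5.5-.5); S=lambda x,y:(220+(x+.5)/6-.5,155+(y+.5)/6-.5)
for k,a,b in [("rim far -y",(689,48),(38,170)),("rim near -y",(715,315),(112,25)),("cover near mid",(374,340),(375,73)),("cover near +y",(35,362),(653,129)),("cover far +y",(26,89),(606,290)),("cover far mid",(359,68),(322,224)),("ruler near end",(666,236),(111,145))]:
    X=tri(T(*a),S(*b)); print(k,X,"reproj err",(P("top")@[*X,1])[:2]/(P("top")@[*X,1])[2]-T(*a))
for k,a in [("ruler end far",(664,178)),("ruler end near",(666,236)),("cov far",(367,193)),("cov near",(369,246))]: print(k,atz("top",T(*a),.011))
d=np.load("top0.npy")
for x,y in [(400,218),(500,212),(600,208),(640,206),(500,130)]: print("depth",dep("top",T(x,y),d))
for n,uv in [("phone edge",(362,187)),("phone",(362,240))]: print(n,atz("top",uv,.03))
E
```

```text
rim far -y [ 0.5833 -0.1408  0.0638] reproj err [ 0.0349 -0.0122]
rim near -y [ 0.4431 -0.1504  0.0658] reproj err [ 0.4448 -0.1531]
cover near mid [0.4315 0.0244 0.0707] reproj err [ 0.723 -0.22 ]
cover near +y [0.4212 0.1985 0.072 ] reproj err [ 0.2523 -0.0655]
cover far +y [0.5628 0.2077 0.07  ] reproj err [ 0.2721 -0.0728]
cover far mid [0.5719 0.0358 0.0704] reproj err [-0.6361  0.1927]
ruler near end [ 0.4902 -0.1331  0.0073] reproj err [ 0.3896 -0.133 ]
ruler end far [ 0.5212 -0.1314  0.011 ]
ruler end near [ 0.4894 -0.1315  0.011 ]
cov far [0.5141 0.0312 0.011 ]
cov near [0.4851 0.0302 0.011 ]
depth [0.5004 0.0133 0.0098]
depth [ 0.5034 -0.0414  0.0088]
depth [ 0.505  -0.096   0.0101]
depth [ 0.5059 -0.1178  0.0105]
depth [ 0.5493 -0.0422  0.0049]
phone edge [ 0.6233 -0.349   0.03  ]
phone [ 0.4639 -0.338   0.03  ]
```

The cover is on +y, the tray centre is about (0.5025, 0.029) and the tray axis yaw is about 0.06. The ruler axis passes through (0.505,-0.131) and (0.4996,0.031), with its top at about 1 cm. I'll grip at about (0.503,-0.055) with tool x along the ruler (yaw 1.607), so I turn first.

```bash
python3 -m jog '[[0,0,-10.3,0,0,0,-0.2],[0,0,-10.3,0,0,0,-0.2],[0,0,-10.3,0,0,0,-0.2],[0,0,-10.3,0,0,0,-0.2],[0,0,-10.3,0,0,0,-0.2],[0,0,-10.3,0,0,0,-0.2],[0,0,-10.3,0,0,0,-0.2],[0,0,0,0,0,0,-0.2]]'
cat >> h.py <<'E'
from scipy.spatial.transform import Rotation as Ro
def go(p):
    s=r.get_state(); R=Ro.from_euler("xyz",s["tcp_rot"]).as_matrix()
    print("pos",s["tool_pos"].round(4),"rot",np.degrees(s["tcp_rot"]).round(2),"shift cm",(R.T@(np.array(p)-s["tool_pos"])*100).round(2))
E
python3 -c "
from h import *
go([.503,-.055,.2])"
```

```text
clock: 1.1
tool_pos: [0.1948, -0.5407, 0.2135]
tcp_rot: [-3.141, -0.001, 1.602]
wrist_force: [0.2, -0.3, -0.3]
width: 0.601
finger_force: 0.0
pos [ 0.1948 -0.5407  0.2135] rot [-1.7999e+02 -5.0000e-02  9.1790e+01] shift cm [47.58 32.32  1.39]
```

```bash
python3 -m jog '[[0,0,0,4.76,3.23,0.14,-0.2],[0,0,0,4.76,3.23,0.14,-0.2],[0,0,0,4.76,3.23,0.14,-0.2],[0,0,0,4.76,3.23,0.14,-0.2],[0,0,0,4.76,3.23,0.14,-0.2],[0,0,0,4.76,3.23,0.14,-0.2],[0,0,0,4.76,3.23,0.14,-0.2],[0,0,0,4.76,3.23,0.14,-0.2],[0,0,0,4.76,3.23,0.14,-0.2],[0,0,0,4.76,3.23,0.14,-0.2]]'
python3 -m jog '[[0,0,0,0,0,0,-0.2]]'
python3 - <<'E'
from h import *
go([.503,-.055,.008])
p,d=r.capture("top"); cv2.imwrite("pics/t1.png",cv2.resize(p[150:280,160:360,::-1],None,fx=4,fy=4,interpolation=cv2.INTER_CUBIC))
E
```

```text
clock: 2.35
tool_pos: [0.5026, -0.0527, 0.1999]
tcp_rot: [3.141, 0.0, 1.601]
wrist_force: [-0.4, -0.4, 0.1]
width: 0.602
finger_force: 0.0
clock: 2.48
tool_pos: [0.5033, -0.0514, 0.1995]
tcp_rot: [3.142, -0.001, 1.607]
wrist_force: [-0.7, -0.2, -0.2]
width: 0.601
finger_force: 0.0
pos [ 0.5033 -0.0514  0.1995] rot [ 1.800e+02 -4.000e-02  9.205e+01] shift cm [-0.37 -0.04 19.15]
```

View pics/t1.png

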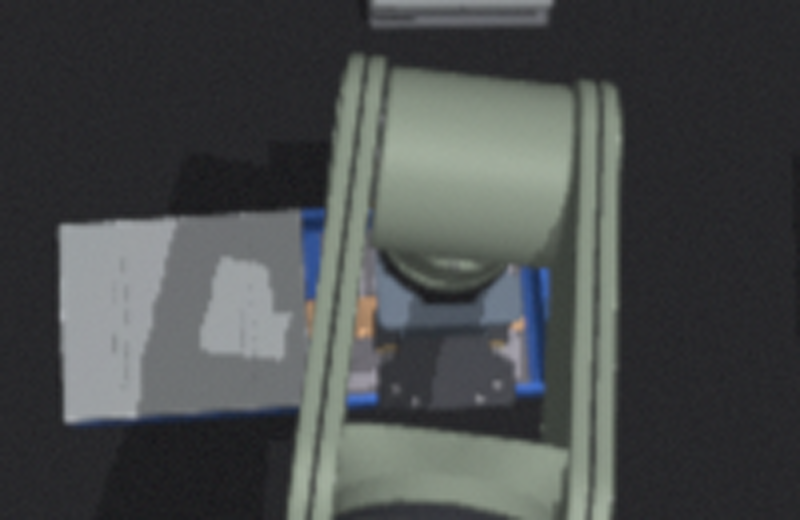

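The gripper (columns 380–525) sits over the open half, astride the ruler (orange at about row 320 on both sides). I'll descend, slowing near the floor.

```bash
python3 -m jog '[[0,0,0,-0.4,0,4,-0.2],[0,0,0,0,0,4,-0.2],[0,0,0,0,0,4,-0.2],[0,0,0,0,0,3,-0.2],[0,0,0,0,0,2,-0.2],[0,0,0,0,0,1.3,-0.2],[0,0,0,0,0,0.5,-0.2],[0,0,0,0,0,0,-0.2],[0,0,0,0,0,0,-0.2]]'
python3 - <<'E'
from h import *
go([.503,-.055,.007])
p,d=r.capture("scene"); cv2.imwrite("pics/s1.png",cv2.resize(p[130:220,210:340,::-1],None,fx=6,fy=6,interpolation=cv2.INTER_CUBIC))
E
```

```text
clock: 3.65
tool_pos: [0.5025, -0.0586, 0.0127]
tcp_rot: [3.14, 0.0, 1.604]
wrist_force: [0.4, -0.9, 0.2]
width: 0.599
finger_force: 0.0
pos [ 0.5025 -0.0586  0.0127] rot [1.7991e+02 2.0000e-02 9.1890e+01] shift cm [0.36 0.06 0.57]
```

View pics/s1.png

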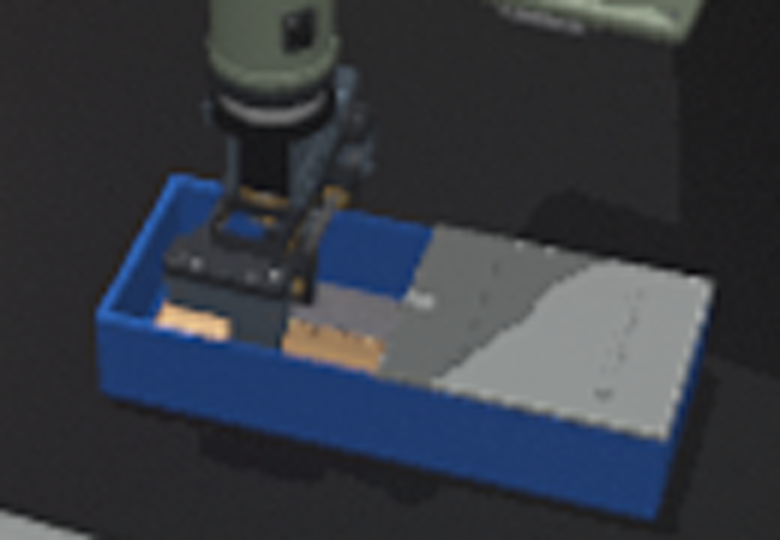

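The fingers straddle the ruler clear of the walls, with wood visible on both sides (columns 160–230 and 285–385). I'll lower the last few mm and close.

```bash
python3 -m jog '[[0,0,0,0,0,0.3,-0.2],[0,0,0,0,0,0.3,-0.2],[0,0,0,0,0,0,-0.2],[0,0,0,0,0,0,-0.2]]'; python3 -m jog '[[0,0,0,0,0,0,0.2],[0,0,0,0,0,0,0.5],[0,0,0,0,0,0,1],[0,0,0,0,0,0,1],[0,0,0,0,0,0,1],[0,0,0,0,0,0,1],[0,0,0,0,0,0,1]]'
```

```text
clock: 4.2
tool_pos: [0.502, -0.0585, 0.0059]
tcp_rot: [-3.142, 0.0, 1.604]
wrist_force: [-0.3, 0.1, -0.0]
width: 0.598
finger_force: 0.0
clock: 5.08
tool_pos: [0.502, -0.0585, 0.006]
tcp_rot: [3.141, 0.0, 1.604]
wrist_force: [-0.1, -0.2, 0.6]
width: 0.322
finger_force: 30.0
```

The ruler is gripped: the opening is 29 mm at 30 N. Next I lift 4 mm, then tilt 16° about the hidden end, which is 227 mm along tool +x.

```bash
python3 -m jog '[[0,0,0,0,0,-0.4,1],[0,-2,0,0.01,0,-0.8,1],[0,-2,0,0.01,0,-0.8,1],[0,-2,0,0.01,0,-0.8,1],[0,-2,0,0.01,0,-0.8,1],[0,0,0,0,0,0,1],[0,0,0,0,0,0,1]]'
python3 -m jog '[[0,-2,0,0.01,0,-0.8,1],[0,-2,0,0.01,0,-0.8,1],[0,-2,0,0.01,0,-0.8,1],[0,-2,0,0.01,0,-0.8,1],[0,0,0,0,0,0,1],[0,0,0,0,0,0,1]]'
python3 - <<'E'
from h import *
go([.503,-.055,.007])
p,d=r.capture("scene"); cv2.imwrite("pics/s2.png",cv2.resize(p[110:220,200:340,::-1],None,fx=5,fy=5,interpolation=cv2.INTER_CUBIC))
E
```

```text
clock: 5.95
tool_pos: [0.5017, -0.0564, 0.0417]
tcp_rot: [-3.141, 0.139, 1.604]
wrist_force: [-0.5, 0.1, -1.4]
width: 0.325
finger_force: 30.0
clock: 6.7
tool_pos: [0.5013, -0.0502, 0.0727]
tcp_rot: [-3.141, 0.279, 1.604]
wrist_force: [0.3, 0.5, -0.7]
width: 0.323
finger_force: 30.0
pos [ 0.5013 -0.0502  0.0727] rot [-179.95   15.97   91.9 ] shift cm [1.34 0.16 6.45]
```

View pics/s2.png

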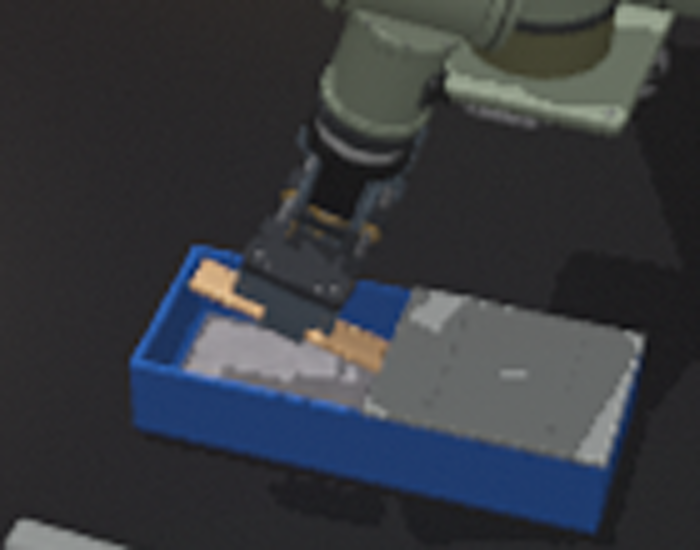

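The free end has risen (end mid near crop (197,272)) and the wrist force is negligible. I'll check that the ruler's tilt matches the tool.

```bash
python3 - <<'E'
from h import *
s=r.get_state(); R=Ro.from_euler("xyz",s["tcp_rot"]).as_matrix()
for k,v in dict(end_nr=(-.0735,-.015,-.004),end_far=(-.0735,.015,-.004),end2cm=(-.0535,0,-.004),cov_nr=(.06,-.015,-.004),cov_far=(.06,.015,-.004)).items():
    X=s["tool_pos"]+R@v; h=P("scene")@[*X,1]; u=h[:2]/h[2]; print(k,X.round(4),((u+.5-[200,110])*5-.5).round(0))
print("hidden end",s["tool_pos"]+R@[.2265,0,-.001])
E
```

```text
end_nr [ 0.4887 -0.1203  0.0968] [207. 260.]
end_far [ 0.5186 -0.1193  0.0968] [192. 285.]
end2cm [ 0.503  -0.1006  0.0913] [224. 284.]
cov_nr [0.4844 0.008  0.0601] [370. 335.]
cov_far [0.5144 0.009  0.06  ] [358. 361.]
hidden end [0.49415851 0.16761668 0.01134488]
```

The prediction agrees with the picture to about 1 mm, leaving about 10 mm of clearance under the cover edge and 30 mm over the wall. I'll draw it out along the ruler's axis (tool -x).

```bash
python3 -m jog '[[0,0,0,-1.5,0,0,1],[0,0,0,-2,0,0,1],[0,0,0,-2,0,0,1],[0,0,0,-2,0,0,1],[0,0,0,-2,0,0,1],[0,0,0,0,0,0,1]]'
python3 -m jog '[[0,0,0,-2,0,0,1],[0,0,0,-2,0,0,1],[0,0,0,-2,0,0,1],[0,0,0,-2,0,0,1],[0,0,0,-1.5,0,0,1],[0,0,0,0,0,0,1],[0,0,0,0,0,0,1]]'
python3 - <<'E'
from h import *
s=r.get_state(); R=Ro.from_euler("xyz",s["tcp_rot"]).as_matrix()
print("hidden end",s["tool_pos"]+R@[.2265,0,-.001], "free",s["tool_pos"]+R@[-.0735,0,-.001])
p,d=r.capture("scene"); cv2.imwrite("pics/s3.png",cv2.resize(p[90:220,180:340,::-1],None,fx=4,fy=4,interpolation=cv2.INTER_CUBIC))
E
```

```text
clock: 7.5
tool_pos: [0.5047, -0.1429, 0.0998]
tcp_rot: [3.14, 0.28, 1.601]
wrist_force: [0.1, -0.3, -1.4]
width: 0.326
finger_force: 30.0
clock: 8.38
tool_pos: [0.5075, -0.2319, 0.1252]
tcp_rot: [-3.141, 0.279, 1.604]
wrist_force: [-1.0, -0.6, -1.5]
width: 0.324
finger_force: 30.0
hidden end [ 0.50013611 -0.01397228  0.06382409] free [ 0.50982282 -0.30223488  0.14635192]
```

View pics/s3.png

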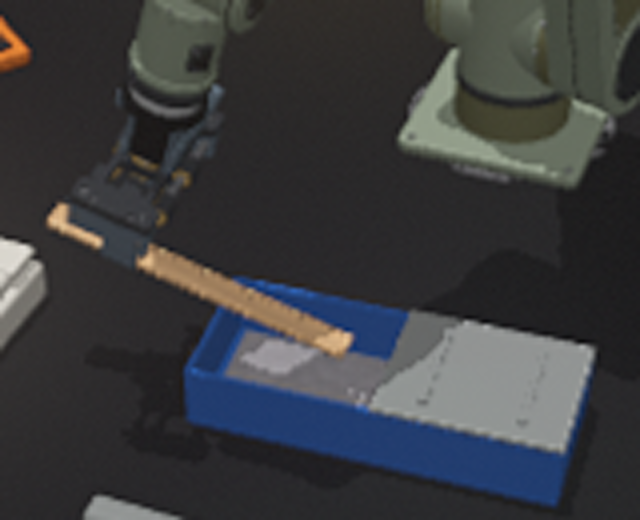

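The ruler's inner end (crop (350,345)) is fully out from under the cover, about 4 cm clear of its edge. I'll raise it straight up, level it, then bring it back over the tray at height.

```bash
python3 -m jog '[[0,0,0,-0.4,0,-1.4,1],[0,0,0,-0.7,0,-2.4,1],[0,0,0,-0.7,0,-2.4,1],[0,0,0,-0.7,0,-2.4,1],[0,0,0,-0.7,0,-2.4,1],[0,0,0,-0.7,0,-2.4,1],[0,0,0,-0.7,0,-2.4,1],[0,0,0,0,0,0,1]]'
python3 -m jog '[[0,2,0,0,0,0,1],[0,3,0,0,0,0,1],[0,3,0,0,0,0,1],[0,3,0,0,0,0,1],[0,3,0,0,0,0,1],[0,2,0,0,0,0,1],[0,0,0,0,0,0,1],[0,0,0,0,0,0,1]]'
python3 -m jog '[[0,0,0,1,0,0,1],[0,0,0,2,0,0,1],[0,0,0,2.5,0,0,1],[0,0,0,3,0,0,1],[0,0,0,3,0,0,1],[0,0,0,2.5,0,0,1],[0,0,0,2,0,0,1],[0,0,0,1,0,0,1],[0,0,0,0,0,0,1],[0,0,0,0,0,0,1]]'
python3 - <<'E'
from h import *
s=r.get_state(); R=Ro.from_euler("xyz",s["tcp_rot"]).as_matrix()
p,d=r.capture("scene"); cv2.imwrite("pics/s4.png",p[:,:,::-1])
for v in ([.2265,0,-.001],[-.0735,0,-.001]):
    X=s["tool_pos"]+R@v; h=P("scene")@[*X,1]; print(X.round(4),(h[:2]/h[2]).round(1))
E
```

```text
clock: 9.43
tool_pos: [0.5089, -0.233, 0.2929]
tcp_rot: [3.136, 0.281, 1.603]
wrist_force: [-0.2, -0.1, -1.4]
width: 0.32
finger_force: 30.0
clock: 10.42
tool_pos: [0.5076, -0.2329, 0.2898]
tcp_rot: [-3.141, -0.0, 1.604]
wrist_force: [-0.4, 0.7, -1.2]
width: 0.326
finger_force: 30.0
clock: 11.68
tool_pos: [0.5021, -0.0635, 0.2901]
tcp_rot: [3.141, 0.001, 1.604]
wrist_force: [0.1, -0.0, 0.2]
width: 0.325
finger_force: 30.0
[0.4946 0.1629 0.291 ] [320.1 137. ]
[ 0.5045 -0.1369  0.2912] [233.2 119.2]
```

View pics/s4.png

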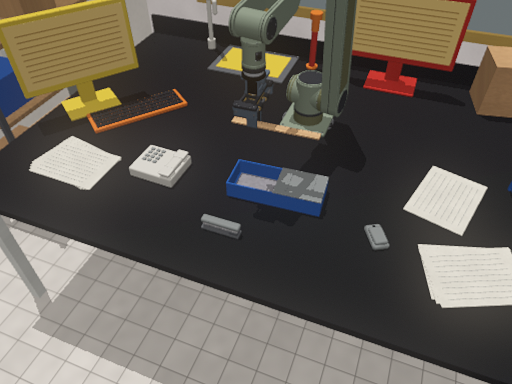

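The ruler spans about (233,121) to (320,136), matching the prediction for level at z ≈ 0.29 m, directly over the tray. The phone, mouse and stapler look unmoved, so I'll hand in.

```bash
python3 -c "
from workcell import r
print(r.finish_job())"
```

```text
the job is handed in; nothing more can be done
None
```

The ruler was drawn out diagonally from under the cover with no sign of contact (wrist force stayed under 2 N at every check), and the job was handed in at about 11.7 s with it gripped, level, about 29 cm above the desk over the tray; the phone, mouse and stapler look unmoved.

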